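# Clip a trim strip to the fence and hold the length stop at the mark

### The job

Move the spring clip from its parking rail to the top edge of the fence, near the middle of the wooden strip, so that it pinches strip and fence together, and let it go. Then squeeze in the lock button on the head of the length-stop arm, draw the arm out until its pointer is in line with the black rider on the scale, and finish holding it there with the button still squeezed in. Do not shift the rider, slide the strip along or disturb the screwdriver, glue bottle or offcut.

Things in the scene. Friction and masses are not known exactly. Their poses are not given: they have to be found in the camera images.
- station: Fixed base board, x -65..90, y -235..305 mm, top at z 12; origin on the bench, z up. Aluminium fence x 0..8, y -210..30, top z 67. Channel before it (-x), 9 mm wide, lip 10 mm high, holds the strip. Behind: grey tube x 43..67, y -100..70, top z 42, from which the stop arm draws out along +y; a keeper block x 79..89, y 117..130, top z 32. Steel scale x -38..-12, y 50..290.
- strip: Loose wooden strip on edge in the channel: 8 mm thick (x), 220 long (y), 55 high, 0.1 kg, origin at the centre of its underside. Its top edge is level with the fence's, 67 mm above the bench. Strip and fence together are 17 mm thick with their common mid-plane at station x = -0.5 mm.
- park: Fixed parking rail on which the clip starts: upright wooden rail 16.5 mm thick (x), 110 long (y), top edge 67 mm above the bench, on a foot 90 x 120 x 10 mm. Origin on the bench under its middle.
- clip: Spring clip like a big clothes-peg, jaws down, wings up, 24 mm wide (y), 0.07 kg. Origin at the centre of its 12 mm high spine, whose underside rests on the edge when fully on (origin 73 mm above the bench on rail or fence). Jaws reach 40 mm below the origin, pinch along x with 6 N. Its finger wings: see clip_wings.
- clip_wings (a point): Point midway between the clip's two wings, 27 mm above its origin: squeeze here along the clip's x. Wings are flat plates 8 to 42 mm above the origin; on an edge they measure 41 mm over their outer faces here, 47 at the top. Squeezed (12 N) to their stop they are parallel, 30 mm over, the clip is firm in the grip and the jaws stand 31 mm apart for the 17 mm edge; let go, they spring shut.
- head_grip (a point): Mid-grip of the sliding head, 80 mm above the bench, halfway between the black block's -x face and the unpressed button's face. Block 32 mm (x) by 28 (y), 45 to 100 mm above the bench; steel lock button 20 (y) by 30 high, standing 8 mm out of its +x face. 40 mm over both, 34 pressed. Axes as the station's: squeeze along x from above, pull along +y.
- lock_button (a joint): How far the button is pressed, m: 0 out, 0.006 fully in (8 N). It moves along the station's -x. Out, its latch locks the arm in its home position (fully in); the arm is free once the button is in by more than 3 mm.
- stop_arm (a joint): How far the arm is drawn out, m, 0 (home, latched: it starts there) to 0.16, growing along the station's +y. A spring always draws it back with about 3 N and it drags with 1 N: let go anywhere out, it slides back.
- pointer (a point): Tip of the thin dark pointer (3 mm wide in y) at the -x end of the stop plate on the sliding head, 22 mm above the bench; moves with the head.
- mark (a point): Middle of the rider's end beside the pointer's path. The rider is a black block on the scale's front edge, 20 mm (x) by 8 (y), top 24 mm above the bench; stiff, but can be knocked along. Axes as the station's. In line: pointer and this point have the same y in the station's frame, to within half the rider's width (4 mm).
- screwdriver: A red-handled screwdriver, about 20 cm long, lying along its x on the bench; origin under its middle; bystander.
- glue: A white glue bottle with a black cap, 56 mm across, 130 high, standing; origin under its middle; bystander.
- offcut: A wooden offcut, 70 x 45 x 30 mm, lying; origin under its middle; bystander.
Not all that is in view belongs to the job. Of the things that look like the clip, the larger one is meant. There is more than one size of the strip; the one meant has the size given above.

How it is judged (in metres and radians):
On the way, in this order (a step that is already met when the one before it is completed fails the run):
1. the clip pinches strip and fence together near the strip's middle and has been let go (contact force between clip and strip above 1 N and contact force between clip and station above 1 N and z of clip in the frame of station below 0.086 m and angle between clip's own z axis and vertical below 0.25 rad and y of clip in the frame of strip between -0.045 and 0.045 m and contact force between the fingers and clip below 0.1 N), for 0.3 s.
2. the lock button is squeezed in by the fingers (value of joint lock_button above 0.004 m and contact force between the fingers and station above 4 N), for 0.1 s.
At the end, for the whole second after the job is handed in: Clip let go, pinching strip and fence (over 1 N each; origin below 86 mm, tilt under 0.25 rad, within 45 mm of the strip's middle); fingers hold the head (over 4 N) with the button in over 4 mm, pointer within 4 mm of the rider's middle along the scale, arm still (all of step 1 and all of step 2 and y of pointer in the frame of mark between -0.004 and 0.004 m and velocity of joint stop_arm between -0.01 and 0.01 m/s); the arm keeps its last pose, push and grip.
It fails at once if the rider is shifted by more than 4 mm (distance of mark from where it was at the start of the episode above 0.004 m).
It fails at once if the strip is shifted by more than 20 mm (distance of strip from where it was at the start of the episode above 0.02 m).
It fails at once if the screwdriver is disturbed (distance of screwdriver from where it was at the start of the episode above 0.025 m).
It fails at once if the glue is disturbed (distance of glue from where it was at the start of the episode above 0.025 m).
It fails at once if the offcut is disturbed (distance of offcut from where it was at the start of the episode above 0.025 m).
It also fails if it takes over 48 s, if anything falls off the work surface, if the arm or the gripper's body presses on something with over 40 N, if the wrist force passes 120 N, or if a joint passes its speed limit or range.

### The arm

A 6-joint arm with a two-finger parallel gripper is mounted at the origin on the work surface. World frame = base frame: x ahead of the robot, y to its left, z up, the work surface at z = 0. Lengths are in mm, angles in rad, forces in N, time in s.
With the tool pointing down it reaches from about 350 to 850 mm from the base axis. Payload 8.1 kg.
Tool frame: the origin (TCP) lies midway between the tips of the shut fingers; the grasp point (between the pads) lies hold_point_z behind it (hold_point_z is the distance from the TCP to the grasp point, in mm); z points along the fingers, y is the line along which they close (so a half turn about z gives the same grasp; the last joint's range is limited). The gripper opens to 85 mm and grips with 20 to 120 N. Pads are 22 mm wide; open, the fingers measure 114 mm over their backs; the gripper's body (76 mm by 85 mm) begins 54 mm behind the grasp point. The pads swing forward as they close: fully open they stand 13 mm farther back than shut.
Start: joints at [1.177, 0.13, 1.488, -0, 1.523, -0.085], TCP at [182.328, 571.631, 210.692] pointing down, gripper open.
Joint ranges: [-2.96, 2.96], [-0.89, 2.26], [0.02, 2.5], [-1.34, 4.48], [0, 2.73], [-2.66, 2.66]. Speed limits (rad/s): [2.39, 2.39, 2.79, 3.14, 3.14, 3.14].

### API

Orientations are given as a 3x3 rotation matrix whose columns are the frame's x, y, z axes.
In Python, from cell import get_obs, camera, camera_params, finish_job, spot_in, cut_out, landmark_of, hold_point_z gives the robot as it stands.
- The arm moves only by the tool carry_out, never from a script. Its argument "deltas" is a list of rows, each a list of 2 entries, a list of its own where there are three numbers: the shift along the world's x, y, z in cm, then the turn about the world's z in degrees. A call has 1 to 10 rows; each row is the pose to reach, as a shift and turn from the pose commanded when the call began; what a row does not reach only later rows make up. A row lasts 1/10 s, in which the tool goes at most 50 mm and 8.59 degrees, less where a joint would pass 70% of its speed; a pose out of reach is approached as far as the arm can. A call with a gripper value outside its range is refused whole. "hand" is the opening, from 0 (shut) to 1 (fully open), set as the call begins (left out, the last holds). The fingers move at their own pace and stop on an object; "squeeze" is the grip in N (left out, the last holds). Time passes only in rows, so rows that repeat a pose let the fingers close. It gives the time, the measured TCP pose, the force, the opening and the grip force at its end, in the units of the state.
- get_obs(): the state, without advancing time (a new reading comes with each control period).
- camera(name): name is "scene" or "top" or "wrist"; returns (picture, depth): 420x560x3 uint8, blue, green, red; 420x560 float32, mm along the optical axis (not along the pixel's ray), 0 where there is no reading.
- camera_params(name): a dict with "K" (3x3 intrinsics, pixels), "world_from_camera" (4x4, takes a point from camera to world coordinates). Camera axes: x right, y down, z forward; pixel columns grow to the right and rows downward; lengths in mm; the calibration is good to about 2 mm. A picture is of the moment at which its call begins: read the wrist's pose just before it. camera_params takes no time and is no camera call; for the wrist camera it gives the pose at the moment of the call.
- finish_job(): hands the job in; it is judged then, once.
Trained networks look in the newest picture that a camera, given by its name, has taken for a name from the list of things; names that differ only in an ending like _2 or _b are one class to them, and where a whole thing is asked for, a point or a joint stands for the part that bears it (a point fixed in the world has none). Each returns a list of dicts, best first, with "p" (0 to 1); they miss things now and then, are a little off and sometimes report something else, mostly with a low value. They report only what shows in the picture. A call takes as long as a camera call. They do not tell look-alikes from the thing itself.
- spot_in(camera, thing): "extent" ([centre column, centre row, width, height] in pixels, round what is visible of it).
- cut_out(camera, thing): "region" (420x560 bool, what is visible of it) and "extent" ([centre column, centre row, width, height] in pixels, round what is visible of it).
- landmark_of(camera, thing): "uv" ([column, row] in pixels: a listed point, or the origin of a listed thing).
The state is a dict: "time": time; "qpos": joint angles; "dq": joint speeds; "effort": joint torques, N m; "tool_pos": TCP position; "orientation": TCP orientation; "ft_force": force on the tool from outside, world axes, zero at the start; "wrist_torque": the same for the moment, N m; "width": finger opening in mm; "gripper_force": force on a finger pad.
Only numpy, scipy, OpenCV 4.12 (cv2) and the standard library are available. Lean on these libraries where they do the work, as an engineer would, in place of code of your own. Each camera call takes 0.05 s, during which the arm holds its last target. There are 200 camera calls.

## Working session

There is one attempt and no reset: what is moved stays moved. The work goes in short steps, Python scripts to look and compute and a tool call to move; the robot and the scene stay as the last step left them, time stands still between calls to the robot, and variables do not carry over. Pictures are saved under pics/ and viewed, at most 10 in all, crops included, and the job is handed in when it is done.

Besides the shell and the picture viewer there is one more tool, called in YAML: its name, and indented under it one key for each argument. carry_out: Moves the arm, as the interface text tells. Its arguments: {"type":"object","properties":{"deltas":{"type":"array"},"hand":{"type":"number"},"squeeze":{"type":"number"}},"required":["deltas"]}

```bash
mkdir -p pics
cat > h.py <<'E'
import numpy as np, cv2
from cell import *
def ray(cam,uv,z):
    P=camera_params(cam);K=P["K"];T=np.array(P["world_from_camera"])
    d=T[:3,:3]@np.linalg.inv(K)@np.array([uv[0],uv[1],1.]);o=T[:3,3]
    return o+d*(z-o[2])/d[2]
def cloud(cam,depth):
    P=camera_params(cam);K=np.array(P["K"]);T=np.array(P["world_from_camera"])
    v,u=np.mgrid[:420,:560];p=np.stack([(u-K[0,2])/K[0,0]*depth,(v-K[1,2])/K[1,1]*depth,depth],-1)
    return p@T[:3,:3].T+T[:3,3]
E
python3 - <<'E'
from h import *
ims=[]
print(hold_point_z, get_obs())
for c in("scene","top"):
    im,d=camera(c);cv2.imwrite(f"pics/{c}0.png",im)
    for t,z in(("clip",73),("clip_wings",100),("station",0),("strip",12),("park",0),("head_grip",80),("pointer",22),("mark",22),("glue",0),("screwdriver",0),("offcut",0)):
        for r in landmark_of(c,t)[:3]: print(c,t,round(r["p"],2),np.round(r["uv"]),np.round(ray(c,r["uv"],z)))
E
```

```text
18.700000000000003 {'time': 0.0, 'qpos': array([ 1.17658478e+00,  1.31153429e-01,  1.48929560e+00,  1.80944054e-05,
        1.52301211e+00, -8.53916981e-02]), 'dq': array([-0.00047723, -0.00085497, -0.00174875,  0.00129479,  0.00024606,
       -0.00033267]), 'effort': array([ 1.99149408e-04, -5.69406581e+01, -5.00542653e+01, -1.61607145e-04,
        1.49237568e-02, -2.85123626e-06]), 'tool_pos': array([182.0974558 , 571.07191733, 209.64013789]), 'orientation': array([[-9.52692590e-01,  3.03934680e-01, -7.34336757e-04],
       [ 3.03935516e-01,  9.52691057e-01, -1.71823209e-03],
       [ 1.77365741e-04, -1.86013800e-03, -9.99998254e-01]]), 'ft_force': array([0.92353415, 0.05687457, 0.77007324]), 'wrist_torque': array([-0.00845983,  0.03991406, -0.00452535]), 'gripper_force': 0.0, 'width': 85.64974727880234}
scene clip 0.7 [239. 178.] [ 431. -262.   73.]
scene clip 0.46 [198. 187.] [ 517. -334.   73.]
scene clip_wings 0.79 [238. 170.] [ 435. -262.  100.]
scene clip_wings 0.48 [193. 180.] [ 526. -340.  100.]
scene strip 0.85 [124. 199.] [ 604. -525.   12.]
scene strip 0.49 [275. 256.] [
[... 359 characters left out ...]
33 [187. 216.] [486. 166.  73.]
top clip_wings 0.6 [336. 222.] [ 422. -266.  100.]
top clip_wings 0.57 [334. 222.] [ 424. -261.  100.]
top clip_wings 0.47 [364. 205.] [ 465. -354.  100.]
top station 0.56 [238. 190.] [571.  17.   0.]
top strip 0.77 [413. 168.] [ 587. -549.   12.]
top strip 0.71 [264. 184.] [578. -69.  12.]
top park 0.92 [326. 226.] [ 430. -251.    0.]
top head_grip 0.84 [195. 176.] [606. 135.  80.]
top head_grip 0.49 [336. 219.] [ 434. -273.   80.]
top pointer 0.69 [208. 208.] [515. 111.  22.]
top mark 0.53 [186. 216.] [495. 181.  22.]
top screwdriver 0.86 [194. 264.] [348. 167.   0.]
top offcut 0.82 [253. 233.] [428. -21.   0.]
top offcut 0.73 [334. 223.] [ 435. -278.    0.]
```

View pics/top0.png

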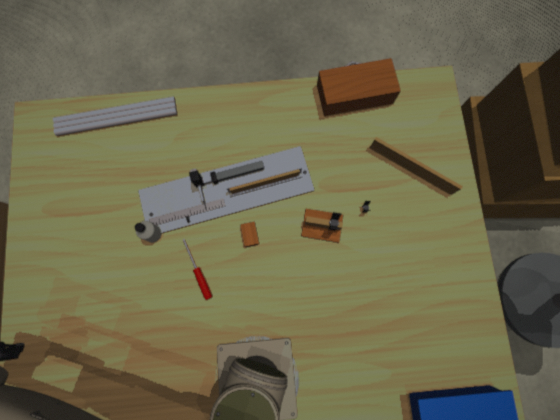

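View pics/scene0.png

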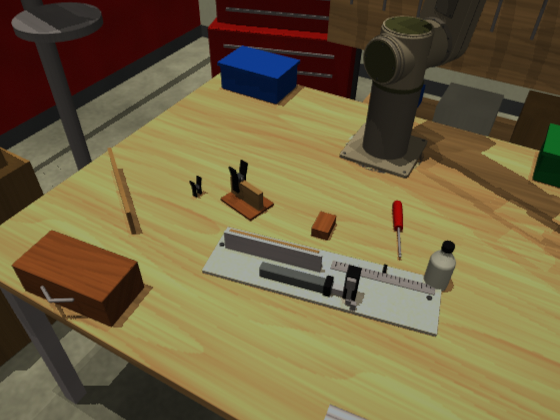

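The top view shows the station at (228,190) with the strip along (228,190)-(300,172). The head is at (196,178), the rider at (187,219) and the big clip on its rail at (334,222). The small look-alike is at (365,207), and the long decoy strip is on the right. I'm moving above the clip.

carry_out:
  deltas:
    - [[26,-42,10],-72]
    - [[26,-42,10],-72]
    - [[26,-42,10],-72]
    - [[26,-42,10],-72]
    - [[26,-42,10],-72]
    - [[26,-42,10],-72]
    - [[26,-42,10],-72]
    - [[26,-42,10],-72]
    - [[26,-42,10],-72]
    - [[26,-42,10],-72]
  hand: 1
  squeeze: 30

```text
time: 2.2
tool_pos: [440.9, 153.1, 310.7]
orientation: [[-0.003, 1.0, 0.001], [1.0, 0.003, 0.0], [0.0, 0.001, -1.0]]
ft_force: [0.3, 1.2, 0.0]
width: 85.5
gripper_force: 0.0
```

carry_out:
  deltas:
    - [[-3,-40,0],0]
    - [[-3,-40,0],0]
    - [[-3,-40,0],0]
    - [[-3,-40,0],0]
    - [[-3,-40,0],0]
    - [[-3,-40,0],0]
    - [[-3,-40,0],0]
    - [[-3,-40,0],0]
    - [[-3,-40,0],0]
    - [[-3,-40,0],0]

```text
time: 3.2
tool_pos: [409.7, -246.1, 309.6]
orientation: [[-0.002, 1.0, -0.001], [1.0, 0.002, 0.001], [0.001, -0.001, -1.0]]
ft_force: [-0.3, 0.3, -0.2]
width: 85.4
gripper_force: 0.0
```

Run:
```python
from h import *
o=get_obs();print(o["time"],o["tool_pos"],o["orientation"][:,1])
P=camera_params("wrist")
im,d=camera("wrist");cv2.imwrite("pics/w1.png",im);np.save("w1.npy",d)
C=cloud("wrist",d);np.save("w1c.npy",C)
print(np.round(P["world_from_camera"],2))
for t,z in(("clip",73),("clip_wings",100),("park",0)):
    for r in landmark_of("wrist",t)[:3]: print(t,round(r["p"],2),np.round(r["uv"]),np.round(ray("wrist",r["uv"],z),1))
ok=d>0
for lo,hi in((5,14),(62,69),(95,120)):
    m=ok&(C[...,2]>lo)&(C[...,2]<hi)
    n,l,s,c=cv2.connectedComponentsWithStats(m.astype(np.uint8))
    for i in range(1,n):
        if s[i,4]>60:
            (cx,cy),wh,a=cv2.minAreaRect(C[l==i][:,:2].astype(np.float32)); print(lo,np.round([cx,cy,*wh,a],1),s[i,4],C[l==i][:,2].max())
```

```text
3.2 [ 409.74694174 -246.12232647  309.59263454] [ 9.99997122e-01  2.33625134e-03 -5.46264865e-04]
[[ 1.0000e+00  0.0000e+00 -0.0000e+00  4.0936e+02]
 [ 0.0000e+00 -9.5000e-01 -3.3000e-01 -1.6236e+02]
 [-0.0000e+00  3.3000e-01 -9.5000e-01  4.7356e+02]
 [ 0.0000e+00  0.0000e+00  0.0000e+00  1.0000e+00]]
clip 0.95 [298. 192.] [ 427.4 -268.9   73. ]
clip 0.62 [326. 256.] [ 465.9 -356.8   73. ]
clip_wings 0.98 [299. 199.] [ 427.8 -270.1  100. ]
clip_wings 0.94 [329. 259.] [ 466.8 -348.   100. ]
park 0.73 [301. 160.] [ 433.5 -240.7    0. ]
5 [ 79.8 -78.1  60.4  61.5   0.2] 2161 13.999386354548278
5 [ 606.  -122.3  156.2  184.4   10.7] 10431 13.999867020064528
5 [ 433.4 -239.1  119.5   90.    75.3] 3650 13.929935894561538
5 [ 810.3 -403.9   12.   238.1    3.4] 664 13.99316710013403
5 [ 656.8 -446.3   62.6    5.    50.2] 150 13.929007418826188
5 [ -69.6 -582.7  107.4    4.5   90. ] 203 13.928731283134539
5 [ 539.8 -599.3  140.3    3.8   52.6] 258 13.996623091670301
62 [ 593.2 -124.2   17.8  134.7   10.8] 1929 68.99831187900497
62 [ 437.8 -221.2   72.9   16.8   74.9] 744 68.99928868416339
62 [ 420.5 -286.7   12.1   16.2   75.3] 95 68.8980982954659
62 [ 656.6 -446.6   63.1    3.6   53. ] 165 68.87717656507778
62 [ 819.8 -502.8    3.2   39.8    6.5] 72 68.66114573420987
62 [ 553.  -582.    96.2    3.4   52.8] 189 68.90097869556627
95 [ 407.4 -262.1   24.5    9.3   75.5] 165 117.08501826900567
95 [ 444.2 -271.8   24.4    9.7   74.9] 237 117.70106214657295
```

View pics/w1.png

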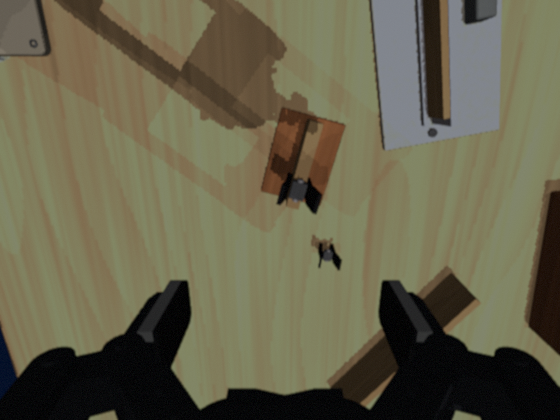

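The wrist view shows the clip at (299,190) on the park rail, with its rail axis at 75°. The small look-alike is at (328,255) and the station is at upper right. I'm aligning above the clip.

carry_out:
  deltas:
    - [[1.4,-1.9,-5],-8]
    - [[1.4,-1.9,-10],-15]
    - [[1.4,-1.9,-14],-15]
    - [[1.4,-1.9,-16],-15]
    - [[1.4,-1.9,-16],-15]
    - [[1.4,-1.9,-16],-15]

```text
time: 4.0
tool_pos: [424.9, -263.3, 150.9]
orientation: [[0.252, 0.968, 0.001], [0.968, -0.252, -0.0], [-0.0, 0.001, -1.0]]
ft_force: [-0.1, -0.6, 0.7]
width: 85.6
gripper_force: 0.0
```

Run:
```python
from h import *
im,d=camera("wrist");o=get_obs();C=cloud("wrist",d)
print(o["time"],o["tool_pos"],o["orientation"][:,1])
m=(d>0)&(C[...,2]>90)&(C[...,2]<120)&(abs(C[...,0]-426)<45)&(abs(C[...,1]+267)<40)
n,l,s,c=cv2.connectedComponentsWithStats(m.astype(np.uint8))
for i in range(1,n):
    if s[i,4]>40:
        (cx,cy),wh,a=cv2.minAreaRect(C[l==i][:,:2].astype(np.float32)); print(np.round([cx,cy,*wh,a],1),s[i,4],C[l==i][:,2].max())
```

```text
4.05 [ 425.54507479 -264.09392652  152.03700517] [ 0.96762855 -0.25236423  0.00269875]
[ 408.2 -263.7   24.7   10.8   74.6] 700 118.66594301601441
[ 444.  -273.    25.2   11.    75.4] 733 118.41991466251142
```

carry_out:
  deltas:
    - [[0.1,-0.4,-2],0]
    - [[0.1,-0.4,-4],0]
    - [[0.1,-0.4,-6],0]
    - [[0.1,-0.4,-7.1],0]
    - [[0.1,-0.4,-7.1],0]
    - [[0.1,-0.4,-7.1],0]

```text
time: 4.65
tool_pos: [426.2, -268.6, 80.5]
orientation: [[0.253, 0.967, 0.002], [0.967, -0.253, -0.001], [-0.001, 0.002, -1.0]]
ft_force: [-0.0, 0.8, 0.8]
width: 84.9
gripper_force: 0.0
```

carry_out:
  deltas:
    - [[0,0,0],0]
    - [[0,0,0],0]
    - [[0,0,0],0]
    - [[0,0,0],0]
    - [[0,0,0],0]
    - [[0,0,0],0]
    - [[0,0,0],0]
    - [[0,0,0],0]
  hand: 0
  squeeze: 35

```text
time: 5.45
tool_pos: [426.3, -268.9, 80.9]
orientation: [[0.254, 0.967, 0.002], [0.967, -0.254, -0.002], [-0.001, 0.003, -1.0]]
ft_force: [-2.4, 1.6, 9.3]
width: 27.9
gripper_force: 35.6
```

carry_out:
  deltas:
    - [[0,0,2],0]
    - [[0,0,5],0]
    - [[0,0,9],0]
    - [[2,2,13],4]
    - [[5,6,16],10]
    - [[8,10,18],18]
    - [[11,14,18],25.5]
    - [[14,18,18],25.5]
    - [[15.7,20,18],25.5]
    - [[15.7,20,18],25.5]

```text
time: 6.45
tool_pos: [584.1, -63.8, 258.4]
orientation: [[-0.192, 0.981, 0.0], [0.981, 0.192, 0.002], [0.002, 0.0, -1.0]]
ft_force: [-0.7, -0.9, -0.2]
width: 28.0
gripper_force: 34.9
```

Run:
```python
from h import *
im,d=camera("wrist");cv2.imwrite("pics/w2.png",im);o=get_obs();C=cloud("wrist",d)
print(o["time"],o["tool_pos"],o["orientation"][:,1],o["width"],o["gripper_force"])
for r in landmark_of("wrist","strip")[:3]: print(r["p"],r["uv"],ray("wrist",r["uv"],12))
m=(d>0)&(C[...,2]>61)&(C[...,2]<72)&(abs(C[...,0]-580)<90)&(abs(C[...,1]+70)<180)
n,l,s,c=cv2.connectedComponentsWithStats(m.astype(np.uint8))
for i in range(1,n):
    if s[i,4]>80:
        (cx,cy),wh,a=cv2.minAreaRect(C[l==i][:,:2].astype(np.float32)); print(np.round([cx,cy,*wh,a],1),s[i,4],np.median(C[l==i][:,2]))
```

```text
6.5 [582.98976949 -65.8689655  258.3984851 ] [ 9.81588140e-01  1.91008335e-01 -7.34632316e-04] 28.229012603539875 34.85648810863495
0.73 [282.6, 176.5] [580.64336209 -74.99876474  12.        ]
[575.6 -41.7  16.5 169.8  10.6] 2342 67.74312960958855
```

View pics/w2.png

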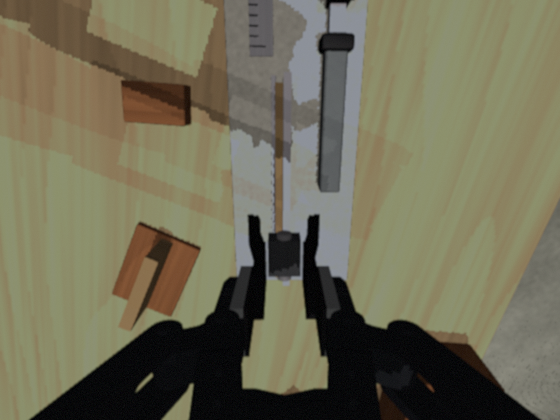

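The clip is held level at (284,250). The strip's top edge runs (279,80)-(278,225), right under it. I'm lowering the clip.

carry_out:
  deltas:
    - [[-0.2,-0.2,-4],0]
    - [[-0.2,-0.2,-8],0]
    - [[-0.2,-0.2,-11],0]
    - [[-0.2,-0.2,-13],0]
    - [[-0.2,-0.2,-14],0]
    - [[-0.2,-0.2,-15],0]
    - [[-0.2,-0.2,-16],0]
    - [[-0.2,-0.2,-17],0]
    - [[-0.2,-0.2,-17.7],0]
    - [[-0.2,-0.2,-17.7],0]

```text
time: 7.55
tool_pos: [580.5, -70.1, 81.7]
orientation: [[-0.188, 0.982, 0.0], [0.982, 0.188, -0.0], [-0.0, 0.0, -1.0]]
ft_force: [-0.1, -0.2, -0.8]
width: 28.1
gripper_force: 34.9
```

carry_out:
  deltas:
    - [[0,0,-0.1],0]
    - [[0,0,-0.1],0]
    - [[0,0,-0.1],0]
    - [[0,0,-0.1],0]
    - [[0,0,-0.1],0]
    - [[0,0,-0.1],0]
    - [[0,0,-0.1],0]
  hand: 1

```text
time: 8.25
tool_pos: [580.3, -70.1, 81.0]
orientation: [[-0.188, 0.982, 0.0], [0.982, 0.188, -0.0], [-0.0, 0.0, -1.0]]
ft_force: [-0.6, 0.1, -0.2]
width: 85.3
gripper_force: 0.0
```

carry_out:
  deltas:
    - [[0,0,2],0]
    - [[0,0,5],0]
    - [[0,0,9],0]
    - [[0,0,13],0]
    - [[0,0,15],0]
    - [[0,0,15],0]
    - [[0,0,15],0]

```text
time: 8.95
tool_pos: [580.5, -70.1, 231.0]
orientation: [[-0.188, 0.982, 0.001], [0.982, 0.188, -0.0], [-0.0, 0.001, -1.0]]
ft_force: [-0.5, -0.0, -0.5]
width: 85.5
gripper_force: 0.0
```

Run:
```python
from h import *
im,d=camera("wrist");cv2.imwrite("pics/w3.png",im);o=get_obs();C=cloud("wrist",d)
print(o["time"],o["tool_pos"],o["width"],o["ft_force"])
for t,z in(("clip",73),("head_grip",80),("mark",22),("pointer",22),("strip",12)):
    for r in landmark_of("wrist",t)[:2]: print(t,r["p"],r["uv"],ray("wrist",r["uv"],z))
for lo,hi,c0 in((90,125,(581,-71)),(61,72,(581,-71))):
    m=(d>0)&(C[...,2]>lo)&(C[...,2]<hi)&(abs(C[...,0]-580)<90)&(abs(C[...,1]+70)<180)
    n,l,s,c=cv2.connectedComponentsWithStats(m.astype(np.uint8))
    for i in range(1,n):
        if s[i,4]>80:
            (cx,cy),wh,a=cv2.minAreaRect(C[l==i][:,:2].astype(np.float32)); print(lo,np.round([cx,cy,*wh,a],1),s[i,4],C[l==i][:,2].max())
```

```text
9.0 [579.72443337 -69.95194078 229.64319573] 85.2216330472208 [-1.24279051 -0.17730859 -0.53459848]
clip 0.92 [287.5, 190.1] [581.58464268 -70.24026445  73.        ]
clip 0.39 [167.4, 377.6] [ 481.81867904 -331.01937516   73.        ]
strip 0.95 [282.1, 180.7] [576.94686571 -76.19302404  12.        ]
strip 0.19 [156.3, 99.9] [426.04427838 -13.5958038   12.        ]
90 [561.9 -72.5  11.3  24.6  10.3] 413 118.8909073663907
90 [598.4 -65.3  10.9  24.3  10.1] 400 119.75805158623939
61 [570.   -7.2  16.1 104.   10.5] 1788 71.65683576915006
61 [ 594.8 -137.6   15.8  108.3   10.7] 1293 68.58294486075988
```

View pics/w3.png

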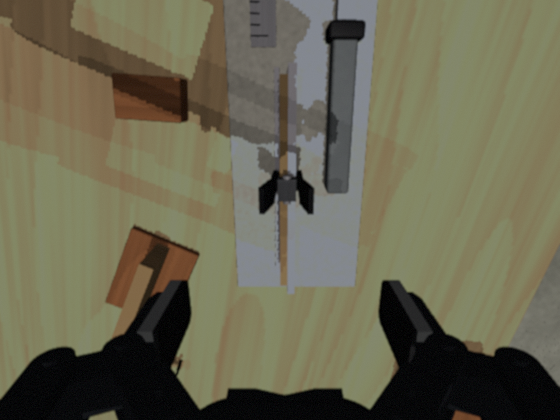

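The clip sits upright over the strip and fence at (287,188), near the strip's middle. Next I'll look at the head and rider from above.

carry_out:
  deltas:
    - [[1,24,2],0]
    - [[1,24,2],0]
    - [[1,24,2],0]
    - [[1,24,2],0]
    - [[1,24,2],0]
    - [[1,24,2],0]
    - [[1,24,2],0]
    - [[1,24,2],0]

```text
time: 10.05
tool_pos: [590.1, 169.1, 250.3]
orientation: [[-0.187, 0.982, -0.001], [0.982, 0.187, -0.001], [-0.0, -0.001, -1.0]]
ft_force: [-0.0, 0.4, -0.0]
width: 85.3
gripper_force: 0.0
```

Run:
```python
from h import *
im,d=camera("wrist");cv2.imwrite("pics/w4.png",im);o=get_obs();C=cloud("wrist",d)
print(o["time"],o["tool_pos"],o["orientation"][:,1])
for t,z in(("head_grip",80),("mark",22),("pointer",22),("glue",0)):
    for r in landmark_of("wrist",t)[:2]: print(t,r["p"],r["uv"],ray("wrist",r["uv"],z))
for t in ("mark","pointer"):
    for r in cut_out("wrist",t)[:1]:print(t,r["p"],r["extent"],ray("wrist",r["extent"][:2],22))
m=(d>0)&(C[...,2]>94)&(C[...,2]<112)&(abs(C[...,0]-606)<60)&(abs(C[...,1]-135)<80)
n,l,s,c=cv2.connectedComponentsWithStats(m.astype(np.uint8))
for i in range(1,n):
    if s[i,4]>60:
        (cx,cy),wh,a=cv2.minAreaRect(C[l==i][:,:2].astype(np.float32)); print(np.round([cx,cy,*wh,a],1),s[i,4],np.median(C[l==i][:,2]))
```

```text
10.1 [590.20372774 168.69066489 250.38452827] [ 9.82509667e-01  1.86209505e-01 -8.80420983e-04]
head_grip 0.91 [290.1, 221.2] [602.90257502 130.91857965  80.        ]
mark 0.57 [207.4, 152.0] [495.97167763 177.11967998  22.        ]
pointer 0.8 [215.1, 202.1] [512.18196179 117.693082    22.        ]
glue 0.97 [187.0, 46.4] [456.0069402  286.67384049   0.        ]
glue 0.42 [215.6, 201.0] [509.19733057 111.97720352   0.        ]
mark 0.67 [239.3, 367.1, 40.7, 57.0] [ 578.00128596 -130.43581159   22.        ]
pointer 0.84 [266.6, 215.7, 95.1, 45.4] [577.79653024 112.44773857  22.        ]
[604.1 133.8  39.3  28.   10.9] 973 100.46689525543644
```

View pics/w4.png

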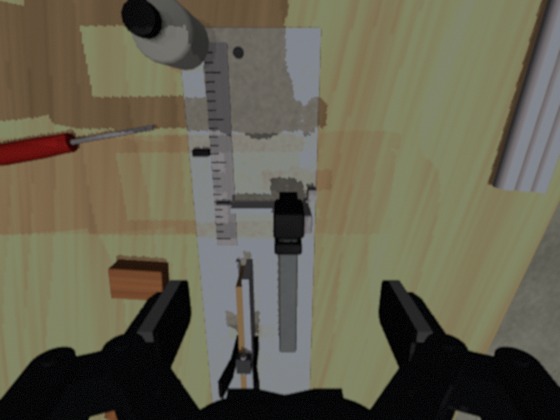

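The head is at (289,215), the pointer tip at (216,203) and the rider at (202,152), so the draw is about 61 mm. I'm descending on the head.

carry_out:
  deltas:
    - [[1.1,-3.5,-4],0]
    - [[1.1,-3.5,-8],0]
    - [[1.1,-3.5,-12],0]
    - [[1.1,-3.5,-15],0]
    - [[1.1,-3.5,-17.5],0]
    - [[1.1,-3.5,-18.9],0]
    - [[1.1,-3.5,-18.9],0]
    - [[1.1,-3.5,-18.9],0]

```text
time: 11.2
tool_pos: [601.9, 135.0, 63.0]
orientation: [[-0.187, 0.982, 0.001], [0.982, 0.187, 0.0], [-0.0, 0.001, -1.0]]
ft_force: [0.5, 0.7, 0.5]
width: 84.9
gripper_force: 0.0
```

carry_out:
  deltas:
    - [[0,0,0],0]
    - [[0,0,0],0]
    - [[0,0,0],0]
    - [[0,0,0],0]
    - [[0,0,0],0]
    - [[0,0,0],0]
    - [[0,0,0],0]
    - [[0,0,0],0]
  hand: 0
  squeeze: 40

```text
time: 12.0
tool_pos: [601.0, 134.9, 64.0]
orientation: [[-0.188, 0.982, -0.0], [0.982, 0.188, -0.0], [-0.0, -0.0, -1.0]]
ft_force: [-10.8, -2.2, 15.0]
width: 31.5
gripper_force: 42.4
```

carry_out:
  deltas:
    - [[-0.1,0.6,0],0]
    - [[-0.3,1.4,0],0]
    - [[-0.5,2.4,0],0]
    - [[-0.7,3.4,0],0]
    - [[-0.8,4.4,0],0]
    - [[-1.0,5.2,0],0]
    - [[-1.1,5.7,0],0]
    - [[-1.1,5.7,0],0]
    - [[-1.1,5.7,0],0]

```text
time: 12.9
tool_pos: [590.2, 192.0, 64.0]
orientation: [[-0.188, 0.982, 0.0], [0.982, 0.188, -0.0], [-0.0, 0.0, -1.0]]
ft_force: [-9.4, -4.2, 14.6]
width: 31.6
gripper_force: 42.0
```

Run:
```python
from h import *
o=get_obs();print(o["time"],o["tool_pos"],o["width"],o["gripper_force"],o["ft_force"])
n=np.array([-.186,.982])
for c in("wrist","scene","top"):
    im,d=camera(c);cv2.imwrite(f"pics/5{c}.png",im)
    for t,z in(("mark",22),("pointer",22),("head_grip",80)):
        for r in landmark_of(c,t)[:2]:
            p=ray(c,r["uv"],z);print(c,t,round(r["p"],2),np.round(r["uv"],1),np.round(p,1),"y'",round(n@p[:2],1))
a=cv2.imread("pics/5wrist.png");b=cv2.imread("pics/5scene.png")[220:340,280:460]
cv2.imwrite("pics/5.png",np.hstack([cv2.resize(a[0:280,60:340],(400,400),interpolation=2),cv2.resize(b,(400,400),interpolation=2)]))
```

```text
12.9 [590.17599321 191.95794593  64.02135446] 31.608607726171105 41.970226764678955 [-9.43676265 -4.24200548 14.64142767]
wrist mark 0.81 [140.6 227.7] [495.1 177.2  22. ] y' 81.9
wrist pointer 0.98 [151.2 236.2] [502.4 172.3  22. ] y' 75.8
wrist head_grip 0.75 [289.  281.7] [592.6 189.   80. ] y' 75.3
top mark 0.7 [240.8 189.1] [566.9   6.   22. ] y' -99.6
top mark 0.46 [184.4 217. ] [493.6 186.6  22. ] y' 91.4
top pointer 0.77 [191.2 213.1] [504. 165.  22.] y' 68.3
top head_grip 0.66 [177.2 184.4] [583.1 191.   80. ] y' 79.1
top head_grip 0.46 [197.7 264.5] [338.5 140.3  80. ] y' 74.8
```

View pics/5.png

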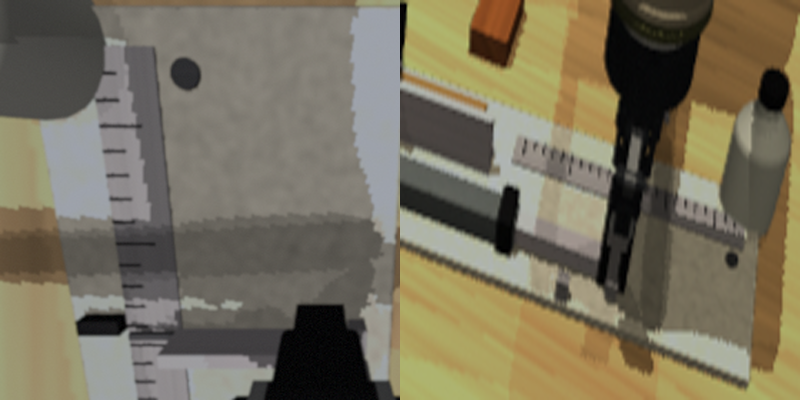

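The pointer is now just short of the rider, which sits at (102,325) in the crop with the pointer at about (140,331). I'm drawing out 4 mm more and checking with a zoom.

carry_out:
  deltas:
    - [[-0.05,0.2,0],0]
    - [[-0.1,0.4,0],0]
    - [[-0.1,0.4,0],0]
    - [[-0.1,0.4,0],0]

```text
time: 13.9
tool_pos: [589.4, 195.8, 64.1]
orientation: [[-0.188, 0.982, 0.001], [0.982, 0.188, -0.0], [-0.001, 0.001, -1.0]]
ft_force: [-8.6, -4.3, 13.3]
width: 31.7
gripper_force: 41.4
```

Run:
```python
from h import *
o=get_obs();print(o["time"],o["tool_pos"],o["width"],o["gripper_force"],o["ft_force"])
n=np.array([-.186,.982])
im,d=camera("wrist")
for t in("mark","pointer","mark","pointer"):
    for r in landmark_of("wrist",t)[:1]:
        p=ray("wrist",r["uv"],22);print(t,round(r["p"],2),np.round(r["uv"],1),np.round(p,1),"y'",round(n@p[:2],1))
# rectified view on plane z=22, station axes, 8 px/mm
P=camera_params("wrist");K=P["K"];T=np.linalg.inv(P["world_from_camera"])
c0=np.array([500,174.]);ex=np.array([.982,.186])
W=[];Q=[]
for a,b in((-40,-25),(40,-25),(40,25),(-40,25)):
    p=T@np.array([*(c0+a*ex+b*n),22,1]);q=K@p[:3];W.append(q[:2]/q[2]);Q.append(((a+40)*10,(25-b)*10))
M=cv2.getPerspectiveTransform(np.float32(W),np.float32(Q))
cv2.imwrite("pics/6.png",cv2.convertScaleAbs(cv2.warpPerspective(im,M,(800,500),flags=cv2.INTER_CUBIC),alpha=1.6))
```

```text
13.9 [589.43734213 195.75884235  64.05377721] 31.715431550991628 41.41349673271179 [-8.61162181 -4.27789404 13.25048823]
pointer 0.68 [150.9 235.4] [501.4 176.9  22. ] y' 80.4
pointer 0.68 [150.9 235.4] [501.4 176.9  22. ] y' 80.4
```

View pics/6.png

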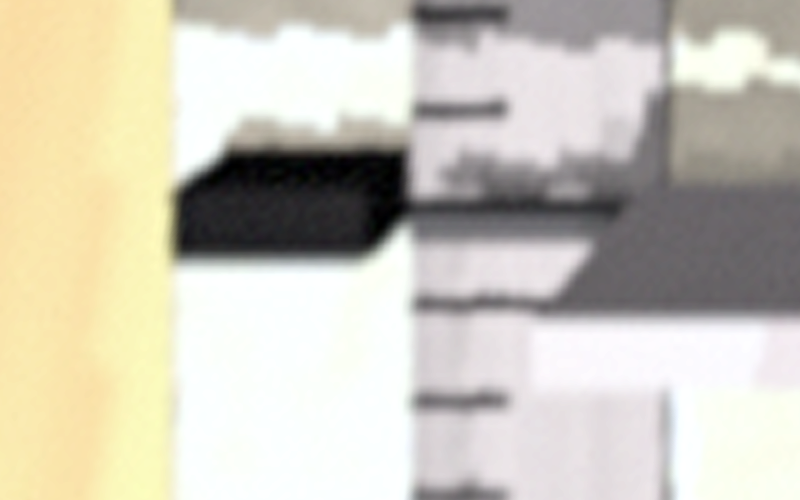

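```bash
python3 -c "
from cell import *
print(finish_job())"
```

```text
the job is handed in; nothing more can be done
None
```

I've handed the job in, with no verdict returned: the clip pinches strip and fence about 6 mm from the strip's middle, and the gripper holds the head with the button squeezed in and the pointer about 1 mm from the rider's line (the limit is 4 mm).

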